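Final check of a serviced dial gauge

ROBOT

A 7-joint arm with a two-finger parallel gripper is mounted at the origin on the work surface. World frame = base frame: x ahead of the robot, y to its left, z up, the work surface at z = 0. Lengths are in m, angles in rad, forces in N, time in s.
With the tool pointing down it reaches from about 0.425 to 0.925 m from the base axis. Payload 6.8 kg.
Tool frame: the origin (TCP) lies between the finger pads; the fingertips stand r.tcp_to_tips ahead of it and the grasp point (between the pads) lies 3 mm ahead of it (r.tcp_to_tips is the distance from the TCP to the fingertips, in m); z points along the fingers, y is the line along which they close (so a half turn about z gives the same grasp; the last joint's range is limited). The gripper opens to 85 mm and grips with 20 to 120 N. Pads are 22 mm wide; open, the fingers measure 114 mm over their backs; the gripper's body (76 mm by 85 mm) begins 54 mm behind the grasp point. The pads swing forward as they close: fully open they stand 13 mm farther back than shut.
Start: joints at [-1.306, 0.477, 0.022, 1.555, -0.011, 1.109, -0.083], TCP at [0.246, 0.629, 0.253] pointing down, gripper open.
Joint ranges: [-2.96, 2.96], [-0.34, 2.1], [-1.41, 1.46], [0.24, 2.44], [-1.37, 4.51], [0.17, 1.92], [-2.96, 2.96]. Speed limits (rad/s): [2.39, 2.39, 3.14, 3.14, 3.14, 3.14, 3.14].

INTERFACE

Orientations are given as a rotation vector (axis times angle).
In Python, from bench import r gives the robot as it stands. The module is installed in compiled form; this text tells all that it offers.
- The arm moves only by the tool step_arm, never from a script. Its argument "moves" is a list of rows, each an object of numbers: "rx", "ry", "rz": the turn, a rotation vector about the tool's x, y, z in degrees; "dx", "dy", "dz": the shift along the tool's x, y, z in mm; "gripper": the opening, from -1 (shut) to 1 (fully open). In form: [{"rx": .., "ry": .., "rz": .., "dx": .., "dy": .., "dz": .., "gripper": ..}, ...]. A call has 1 to 20 rows; each row shifts and turns the commanded pose from where the row before left it, along the tool's axes as they then stand; what a row does not reach is not made up. A row lasts 1/8 s, in which the tool goes at most 62.5 mm and 10.7 degrees, less where a joint would pass 70% of its speed; a pose out of reach is approached as far as the arm can. A call is refused whole if a number of a shift passes 62.5 or a number of a turn 10.7, either way. A call with a gripper value outside its range is refused whole. The fingers move at their own pace and stop on an object; "grip_force" is the grip in N (left out, the last holds). Time passes only in rows, so rows that do not move let the fingers close. It gives the time, the measured TCP pose, the force, the opening and the grip force at its end, in the units of the state.
- r.get_obs(): the state, without advancing time (a new reading comes with each control period).
- r.grab_frame(name): name is "scene" or "top" or "wrist"; returns the picture (420x560x3 uint8, blue, green, red); there is no depth.
- r.camera_info(name): a dict with "mtx" (3x3 intrinsics, pixels), "D" ([k1, k2, p1, p2, k3] as OpenCV has them; the pictures are not rectified), "rvec" (rotation vector, rad) and "tvec" (3), from world to camera coordinates, as OpenCV has them. Camera axes: x right, y down, z forward; pixel columns grow to the right and rows downward; lengths in m; the calibration is good to about 2 mm. A picture is of the moment at which its call begins: read the wrist's pose just before it. camera_info takes no time and is no camera call; for the wrist camera it gives the pose at the moment of the call.
- r.hand_in(): hands the job in; it is judged then, once.
The state is a dict: "clock": time; "joints": joint angles; "qvel": joint speeds; "tau": joint torques, N m; "tcp_pos": TCP position; "orientation": TCP orientation; "contact_force": force on the tool from outside, world axes, zero at the start; "moment": the same for the moment, N m; "grip_width": finger opening in m; "gripper_force": force on a finger pad.
Only numpy, scipy, OpenCV 4.12 (cv2) and the standard library are available. Lean on these libraries where they do the work, as an engineer would, in place of code of your own. Each camera call takes 0.05 s, during which the arm holds its last target. There are 200 camera calls.

TASK

The large dial gauge in the rack has just been serviced: lift it out by the dust cap on its top and, holding it upright, press its plunger gently down on the steel bench block most of the way in, then lift it so that the plunger springs out again. Next record it with the inspection camera: with the gauge upright, the middle of its case about 12 cm in front of the lens and centred on it, turn it to face the lens squarely first with its dial, then with the edge that carries the bezel clamp screw, then with its back, and keep it still for a second each time, without touching the camera. Finally lower it gently into its own slot in the rack, dial facing the way it was, and let go; leave everything else where it is.

Things in the scene. Friction and masses are not known exactly. Their poses are not given: they have to be found in the camera images.
- gauge: Large plunger dial gauge, 0.23 kg, standing upright in a slot of the rack. Origin: middle of its round steel case (58 mm across, 26 mm deep). Own axes: z up; white dial on -x, 14 mm out; edge with the bezel clamp screw on +y (left as you look at the dial); back on +x (cover 12 mm out, with a lug to 24 mm). Below it a stem 8 mm thick to 48 mm and a plunger 5 mm thick to 71 mm below the origin.
- cap (a point): Centre of the top end of the large gauge's dust cap: a fixed round aluminium cap, 11 mm in diameter, straight above the case from 29 to 58 mm above its middle. The gauge is held by it.
- dial (a point): Centre of the large gauge's dial front.
- clamp_screw (a point): Outer end of the large gauge's bezel clamp screw (11 mm thick), 42 mm from the middle of the case, on its +y side.
- plunger_tip (a point): Lowest point of the large gauge's plunger, 71 mm below the middle of the case when it is out.
- plunger (a joint): How far the large gauge's plunger is pushed in (m): 0 is fully out, 0.010 is the end stop. A spring pushes it out with 1.5 N when out and 2.5 N when fully in. The dial's pointer turns with it, once round in 10 mm.
- rack: Fixed wooden rack 276 mm long (y), from 31 mm in front of its origin to 55 mm behind it (x), top at 66 mm. Origin: on the bench under the middle slot. Three slots 36 mm wide, open to its front (-x), at y = -90, 0, 90 mm: a gauge rests with its round case on a slot's two edges, stem in the slot, case middle at x = 0; the large gauge's case middle is then 89 mm above the bench.
- block: Fixed steel bench block, 100 x 100 mm and 26 mm high on a thin rubber foot. Origin: centre of its underside.
- block_top (a point): Centre of the block's top face, 26 mm above the bench.
- camera: Fixed inspection camera with ring light on a column stand, 292 mm high. Origin: on the bench under its stand. It looks level along its own -y. The stand's base reaches 65 mm to either side in x and from -55 to +95 mm in y; the column (20 mm diameter) stands at y = 45 mm.
- lens (a point): Centre of the front of the camera's lens and ring light (72 mm in diameter), 100 mm in front of the camera's origin (at its y = -100 mm) and 170 mm above the bench. Same axes as the camera: what is looked at lies on its -y side.
- small_gauge_a: Bystander: one of two smaller dial gauges (case 42 mm across, no clamp screw) standing in the other slots of the rack, dial the same way as the large one. Its dust cap ends 39 mm above the middle of its case. Origin: middle of the case.
- small_gauge_b: Bystander: one of two smaller dial gauges (case 42 mm across, no clamp screw) standing in the other slots of the rack, dial the same way as the large one. Its dust cap ends 39 mm above the middle of its case. Origin: middle of the case.
- loupe: Bystander: black eye loupe, 43 mm across, 34 mm high. Origin: centre of its underside.
- dust_cover: Bystander: glass dust cover with a knob, 76 mm across, 82 mm high. Origin: centre of its underside.
- screwdriver: Bystander: screwdriver lying on the bench, 150 mm long.
- brush: Bystander: brush lying on the bench, 160 mm long.
- movement_holder: Bystander: aluminium movement holder with a brass movement, 62 x 34 mm plus an end screw, 22 mm high. Origin: centre of its underside.
- parts_tray: Bystander: grey divided tray, 130 x 190 mm, 22 mm high. Origin: centre of its underside.
Not all that is in view belongs to the job. What is shaped like the block but brown is not meant.

How it is judged:
By the outcome, as a careful person would: the job done as asked, in the order asked, and still so for the second after the job is handed in, with the robot touching nothing.
It also fails if it takes over 72 s, if anything falls off the work surface, if the arm or the gripper's body presses on something with over 40 N, if the wrist force passes 120 N, or if a joint passes its speed limit or range.

## Working session

There is one attempt and no reset: what is moved stays moved. The work goes in short steps, Python scripts to look and compute and a tool call to move; the robot and the scene stay as the last step left them, time stands still between calls to the robot, and variables do not carry over. Pictures are saved under pics/ and viewed, at most 10 in all, crops included, and the job is handed in when it is done.

Besides the shell and the picture viewer there is one more tool, called after "Request:" as name(argument=value, ...) on one line, values as JSON. step_arm: Moves the arm, as the interface text tells. Its arguments: {"type":"object","properties":{"moves":{"type":"array","items":{"type":"object","properties":{"rx":{"type":"number"},"ry":{"type":"number"},"rz":{"type":"number"},"dx":{"type":"number"},"dy":{"type":"number"},"dz":{"type":"number"},"gripper":{"type":"number"}}}},"grip_force":{"type":"number"}},"required":["moves"]}

```bash
mkdir -p pics
cat > h.py <<'E'
from bench import r
import numpy as np, cv2
def cam(n):
    c=r.camera_info(n); R=cv2.Rodrigues(np.array(c["rvec"],float))[0]; t=np.array(c["tvec"],float).ravel()
    return np.array(c["mtx"],float),np.array(c["D"],float),R,t
def ray(n,uv,c=None):
    K,D,R,t=c or cam(n); p=cv2.undistortPoints(np.array([[uv]],float),K,D)[0,0]
    d=R.T@np.array([p[0],p[1],1]); return -R.T@t,d/np.linalg.norm(d)
def onz(n,uv,z,c=None):
    o,d=ray(n,uv,c); return o+d*(z-o[2])/d[2]
def tri(rs):
    A=sum(np.eye(3)-np.outer(d,d) for o,d in rs); b=sum((np.eye(3)-np.outer(d,d))@o for o,d in rs)
    p=np.linalg.solve(A,b); return p,[round(1e3*np.linalg.norm((np.eye(3)-np.outer(d,d))@(p-o)),1) for o,d in rs]
def proj(n,P,c=None):
    K,D,R,t=c or cam(n); return cv2.projectPoints(np.array(P,float).reshape(-1,1,3),cv2.Rodrigues(R)[0],t,K,D)[0].reshape(-1,2)
E
python3 - <<'E'
from h import *
for n in("scene","top"):
    cv2.imwrite(f"pics/{n}0.png",r.grab_frame(n)); K,D,R,t=cam(n); print(n,(-R.T@t).round(3),R[2].round(2),K[0,0])
print({k:np.round(v,3) for k,v in r.get_obs().items()}, r.tcp_to_tips)
E
```

```text
scene [1.277 0.402 0.888] [-0.68 -0.26 -0.68] 475.9511429708154
top [0.316 0.105 1.254] [ 0.17  0.   -0.98] 441.74240422610126
{'clock': np.float64(0.1), 'joints': array([-1.306,  0.478,  0.022,  1.556, -0.011,  1.109, -0.083]), 'qvel': array([-0.001, -0.002,  0.001, -0.   ,  0.   ,  0.001, -0.   ]), 'tau': array([ 4.0000e-03, -5.9777e+01,  1.6140e+00, -2.8196e+01,  1.3000e-02,
        5.0000e-03, -0.0000e+00]), 'tcp_pos': array([0.246, 0.628, 0.252]), 'orientation': array([-5.820e-01, -3.087e+00,  3.000e-03]), 'contact_force': array([-1.038, -0.181, -0.628]), 'moment': array([-0.038,  0.022, -0.015]), 'gripper_force': np.float64(0.0), 'grip_width': np.float64(0.085)} 0.022
```

View pics/scene0.png

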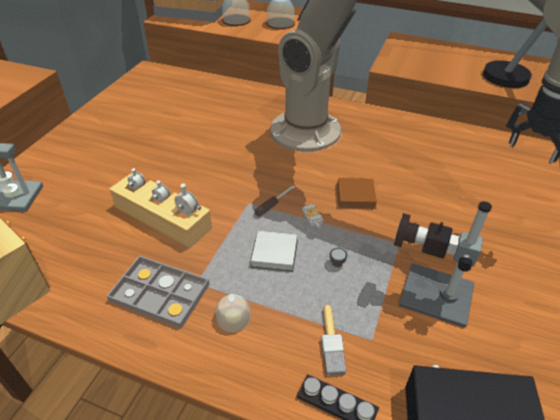

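View pics/top0.png

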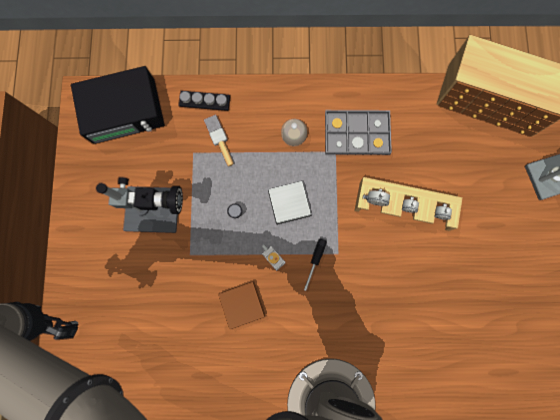

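The scene view shows the rack at about (160,205). Its gauges are at (135,180), (159,190) and (186,203). The steel block is at (275,250), a brown decoy at (356,193), and the inspection camera's lens at about (405,233). In the top view the gauges are at (377,197), (410,204) and (444,211), the block is at (290,202) and the lens at about (180,200).

Candidates for the large gauge are top (377,197), (410,204) and (444,211). The first looks biggest, so I'll check it in an enlarged crop.

Run:
```python
import cv2,numpy as np
s=cv2.imread("pics/scene0.png");t=cv2.imread("pics/top0.png")
def cr(im,x,y,w,h,W,H): 
    return cv2.resize(im[y:y+h,x:x+w],(W,H),interpolation=cv2.INTER_CUBIC)
# scale 4 / 4
a=cr(s,105,160,110,85,440,340); b=cr(t,350,170,120,65,480//1*0+360,195)
A=np.zeros((600,800,3),np.uint8)
A[:300,:400]=cr(s,108,163,108,81,400,300)
A[:300,400:]=cr(t,350,160,120,90,400,300)
A[300:,:400]=cr(s,385,190,120,90,400,300)
A[300:,400:]=cr(t,90,165,120,90,400,300)
cv2.imwrite("pics/c1.png",A)
```

```text
(no output)
```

View pics/c1.png

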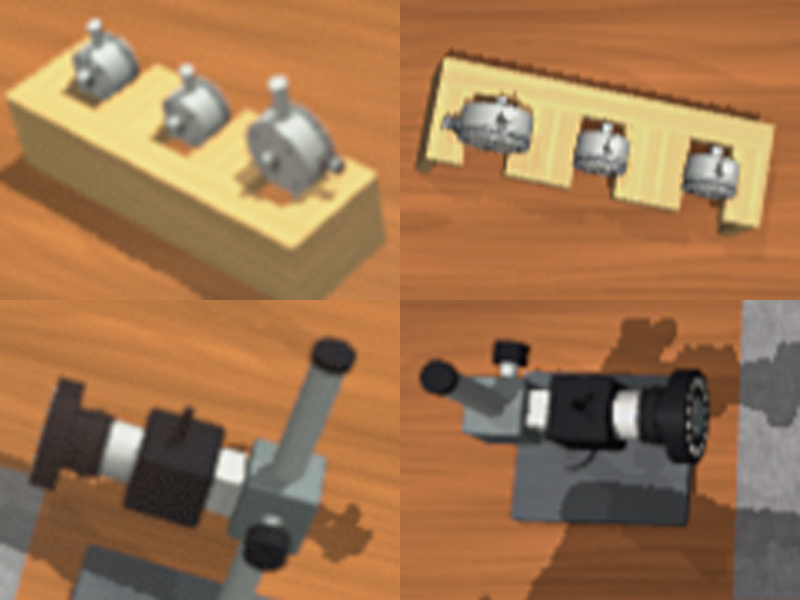

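The crop confirms it: the rack-end gauge at top (377,197) / scene (186,203) is the largest and has a clamp screw on its left edge, so it is the large gauge. The steel block is at top (290,202). The lens ring face is at about top (299,289 in crop) and scene (55,433 in crop).

Run:
```python
from h import *
s=cv2.imread("pics/scene0.png");t=cv2.imread("pics/top0.png")
S=lambda u,v:(108+u*.27-.3,163+v*.27-.3); T=lambda u,v:(350+(u-400)*.3-.3,160+v*.3-.3)
S2=lambda u,v:(385+u*.3-.3,190+(v-300)*.3-.3); T2=lambda u,v:(90+(u-400)*.3-.3,165+(v-300)*.3-.3)
for n,st in(("captop",((279,82),(505,100))),("lens",((58,435),(697,416)))):
    a,b=(S,T) if n=="captop" else (S2,T2)
    print(n,tri([ray("scene",a(*st[0])),ray("top",b(*st[1]))]))
print("rack top corners (TL TR BR BL)",[onz("top",T(*p),.066)[:2].round(4) for p in((447,55),(773,125),(757,226),(428,160))])
print("rack scene corners",[onz("scene",S(*p),.066)[:2].round(4) for p in((8,97),(292,248),(377,175))])
print("cambase TL? BL,BR",[onz("top",T2(*p),.012)[:2].round(4) for p in((512,520),(688,525))])
# block by white mask, both views
for n,im,(x,y,w,h) in(("top",t,(260,170,60,60)),("scene",s,(240,220,70,60))):
    g=im[y:y+h,x:x+w].min(2); m=(g>(165 if n=="top" else 165)).astype(np.uint8)
    c=max(cv2.findContours(m,0,2)[0],key=cv2.contourArea); (cx,cy),(ww,hh),an=cv2.minAreaRect(c)
    ap=cv2.approxPolyDP(c,4,True)[:,0]+[x,y]
    print(n,len(c),cv2.contourArea(c),[onz(n,p,.026)[:2].round(4) for p in ap.astype(float)])
    M=cv2.moments(c);print(n,"ctr",onz(n,(M["m10"]/M["m00"]+x,M["m01"]/M["m00"]+y),.026))
```

```text
captop (array([ 0.55017469, -0.12488117,  0.1565871 ]), [np.float64(0.1), np.float64(0.1)])
lens (array([0.52602223, 0.38841153, 0.16929268]), [np.float64(3.0), np.float64(3.0)])
rack top corners (TL TR BR BL) [array([ 0.6081, -0.0975]), array([ 0.5468, -0.3641]), array([ 0.4632, -0.3447]), array([ 0.5198, -0.0787])]
rack scene corners [array([ 0.5457, -0.3641]), array([ 0.6048, -0.0981]), array([ 0.5222, -0.0785])]
cambase TL? BL,BR [array([0.4682, 0.5805]), array([0.4629, 0.4302])]
top 65 1124.5 [array([0.6053, 0.0753]), array([0.5827, 0.1666]), array([0.4906, 0.1441]), array([0.5098, 0.054 ])]
top ctr [0.54689679 0.10991279 0.026     ]
scene 65 1204.5 [array([0.5038, 0.0457]), array([0.6025, 0.0695]), array([0.5824, 0.1639]), array([0.4763, 0.1357])]
scene ctr [0.54639196 0.10720219 0.026     ]
```

Rack yaw is about −12.7°. The large gauge should be near (0.542, −0.131), the block centre near (0.5465, 0.109), and the lens near (0.526, 0.386, 0.17) with camera yaw about −2°. I'll move above the rack next.

Request:
step_arm(moves=[{"dx": -34.5, "dy": -37.4, "dz": -3, "gripper": 1}, {"dx": -34.5, "dy": -37.4, "dz": -3}, {"dx": -34.5, "dy": -37.4, "dz": -3}, {"dx": -34.5, "dy": -37.4, "dz": -3}, {"dx": -34.5, "dy": -37.4, "dz": -3}, {"dx": -34.5, "dy": -37.4, "dz": -3}, {"dx": -34.5, "dy": -37.4, "dz": -3}, {"dx": -34.5, "dy": -37.4, "dz": -3}, {"dx": -34.5, "dy": -37.4, "dz": -3}, {"dx": -34.5, "dy": -37.4, "dz": -3}, {"dx": -34.5, "dy": -37.4, "dz": -3}, {"dx": -34.5, "dy": -37.4, "dz": -3}], grip_force=60)

```text
invalid input at $.moves[0]: expected keys rx, ry, rz, dx, dy, dz, gripper
```

Request:
step_arm(moves=[{"rx": 0, "ry": 0, "rz": 0, "dx": -34.5, "dy": -37.4, "dz": -3, "gripper": 1}, {"rx": 0, "ry": 0, "rz": 0, "dx": -34.5, "dy": -37.4, "dz": -3, "gripper": 1}, {"rx": 0, "ry": 0, "rz": 0, "dx": -34.5, "dy": -37.4, "dz": -3, "gripper": 1}, {"rx": 0, "ry": 0, "rz": 0, "dx": -34.5, "dy": -37.4, "dz": -3, "gripper": 1}, {"rx": 0, "ry": 0, "rz": 0, "dx": -34.5, "dy": -37.4, "dz": -3, "gripper": 1}, {"rx": 0, "ry": 0, "rz": 0, "dx": -34.5, "dy": -37.4, "dz": -3, "gripper": 1}, {"rx": 0, "ry": 0, "rz": 0, "dx": -34.5, "dy": -37.4, "dz": -3, "gripper": 1}, {"rx": 0, "ry": 0, "rz": 0, "dx": -34.5, "dy": -37.4, "dz": -3, "gripper": 1}, {"rx": 0, "ry": 0, "rz": 0, "dx": -34.5, "dy": -37.4, "dz": -3, "gripper": 1}, {"rx": 0, "ry": 0, "rz": 0, "dx": -34.5, "dy": -37.4, "dz": -3, "gripper": 1}, {"rx": 0, "ry": 0, "rz": 0, "dx": -34.5, "dy": -37.4, "dz": -3, "gripper": 1}, {"rx": 0, "ry": 0, "rz": 0, "dx": -34.5, "dy": -37.4, "dz": -3, "gripper": 1}], grip_force=60)

```text
clock: 1.6
tcp_pos: [0.4681, 0.0583, 0.2893]
orientation: [-0.582, -3.087, -0.0]
contact_force: [1.4, 0.5, 0.3]
grip_width: 0.0857
gripper_force: 0.0
```

Run:
```python
from h import *
o=r.get_obs();R=cv2.Rodrigues(o["orientation"])[0]
print(o["joints"].round(3),o["tcp_pos"].round(4),R.round(3))
c=cam("wrist");print("cam in tool",(R.T@(-c[2].T@c[3]-o["tcp_pos"])).round(4),(R.T@c[2].T).round(3),c[0][0,0])
```

```text
[-0.604  0.094  0.377  2.    -0.04   1.055  0.989] [0.4681 0.0583 0.2893] [[-0.931  0.364 -0.   ]
 [ 0.364  0.931  0.   ]
 [ 0.     0.    -1.   ]]
cam in tool [ 0.0693  0.0006 -0.119 ] [[-0.001 -0.962 -0.272]
 [ 1.    -0.    -0.001]
 [ 0.001 -0.272  0.962]] 374.736143793145
```

Request:
step_arm(moves=[{"rx": 0, "ry": 0, "rz": 0, "dx": -34.4, "dy": -37.3, "dz": 0, "gripper": 1}, {"rx": 0, "ry": 0, "rz": 0, "dx": -34.4, "dy": -37.3, "dz": 0, "gripper": 1}, {"rx": 0, "ry": 0, "rz": 0, "dx": -34.4, "dy": -37.3, "dz": 0, "gripper": 1}, {"rx": 0, "ry": 0, "rz": 0, "dx": -34.4, "dy": -37.3, "dz": 0, "gripper": 1}, {"rx": 0, "ry": 0, "rz": 10.2, "dx": 0, "dy": 0, "dz": 0, "gripper": 1}, {"rx": 0, "ry": 0, "rz": 10.2, "dx": 0, "dy": 0, "dz": 0, "gripper": 1}, {"rx": 0, "ry": 0, "rz": 10.2, "dx": 0, "dy": 0, "dz": 0, "gripper": 1}, {"rx": 0, "ry": 0, "rz": 10.2, "dx": 0, "dy": 0, "dz": 0, "gripper": 1}, {"rx": 0, "ry": 0, "rz": 10.2, "dx": 0, "dy": 0, "dz": 0, "gripper": 1}, {"rx": 0, "ry": 0, "rz": 10.2, "dx": 0, "dy": 0, "dz": 0, "gripper": 1}, {"rx": 0, "ry": 0, "rz": 10.2, "dx": 0, "dy": 0, "dz": 0, "gripper": 1}, {"rx": 0, "ry": 0, "rz": 9.9, "dx": 0, "dy": 0, "dz": 0, "gripper": 1}, {"rx": 0, "ry": 0, "rz": 0, "dx": 0, "dy": 0, "dz": 0, "gripper": 1}, {"rx": 0, "ry": 0, "rz": 0, "dx": 0, "dy": 0, "dz": 0, "gripper": 1}])

```text
clock: 3.35
tcp_pos: [0.5416, -0.129, 0.2891]
orientation: [-2.449, -1.967, 0.0]
contact_force: [0.2, -0.1, -0.2]
grip_width: 0.0854
gripper_force: 0.0
```

Run:
```python
from h import *
import pickle
o=r.get_obs();c=cam("wrist");im=r.grab_frame("wrist");cv2.imwrite("pics/w1.png",im);pickle.dump(c,open("w1.pkl","wb"))
print(o["joints"].round(3),o["tcp_pos"].round(4),o["orientation"].round(4))
# second views, now unoccluded
for n in("scene","top"): cv2.imwrite(f"pics/{n}1.png",r.grab_frame(n))
```

```text
[-0.517  0.31   0.802  1.839 -0.249  1.097  0.158] [ 0.5416 -0.129   0.2891] [-2.4492e+00 -1.9670e+00  5.0000e-04]
```

View pics/w1.png

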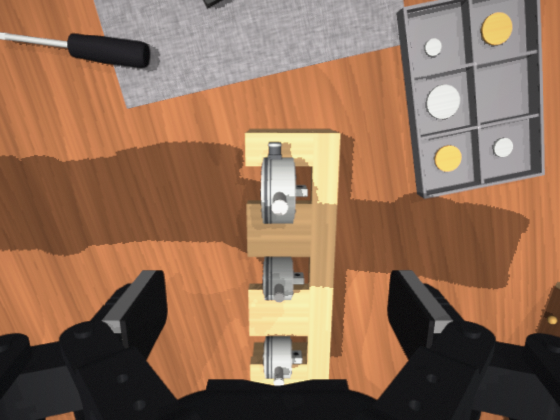

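The wrist view shows the rack with the large gauge at about (279,190). Its clamp screw is up at (275,150), its lug is at right (303,191) and its cap top is near (279,205). The tray is right, and the fingers are at (140,310) and (415,310).

Run:
```python
import cv2,numpy as np
w=cv2.imread("pics/w1.png");s=cv2.imread("pics/scene0.png")
A=np.zeros((400,800,3),np.uint8)
A[:,:400]=cv2.resize(w[140:240,230:330],(400,400),interpolation=cv2.INTER_CUBIC)
A[:,400:]=cv2.resize(s[175:225,163:213],(400,400),interpolation=cv2.INTER_CUBIC)
cv2.imwrite("pics/c2.png",A)
```

```text
(no output)
```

View pics/c2.png

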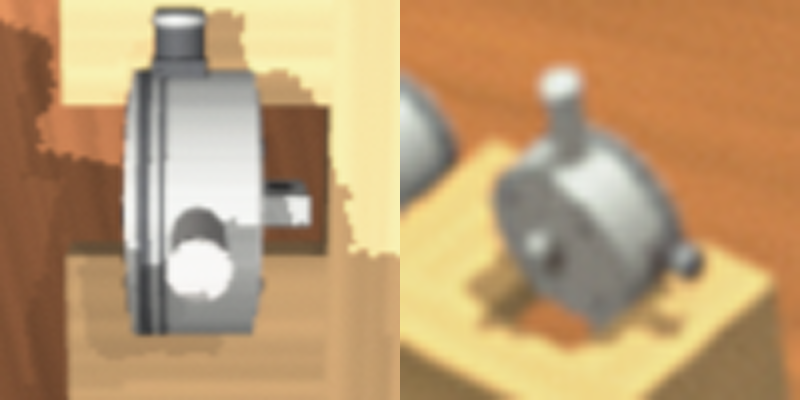

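The crop shows the cap top at w1 (279.6,206.6) / scene (182.8,184.8), and the screw end at w1 (274.6,144.1) / scene (198.6,207.4).

Run:
```python
from h import *
import pickle
c=pickle.load(open("w1.pkl","rb"))
for n,a,b in(("cap",(279.6,206.6),(182.8,184.8)),("screw",(274.6,144.1),(198.6,207.4))):
    print(n,[x if isinstance(x,list) else x.round(4) for x in tri([ray("w",a,c),ray("scene",b)])])
print(onz("w",(279.6,206.6),.147,c),onz("scene",(182.8,184.8),.147),"screw",onz("w",(274.6,144.1),.089,c))
K,D,R,t=c
w=cv2.imread("pics/w1.png")
# rack top outline in w1 (z=.066)
for p in((245,132),(340,132),(330,383)): print(onz("w",p,.066,c).round(4))
# bright block and ring
o=r.get_obs();Rt=cv2.Rodrigues(o["orientation"])[0];print(Rt.round(4))
```

```text
cap [array([ 0.5431, -0.1302,  0.1495]), [np.float64(0.2), np.float64(0.2)]]
screw [array([ 0.5478, -0.0919,  0.0924]), [np.float64(0.4), np.float64(0.4)]]
[ 0.5429146  -0.13069907  0.147     ] [ 0.54069668 -0.13225976  0.147     ] screw [ 0.54752895 -0.09189683  0.089     ]
[ 0.5233 -0.0779  0.066 ]
[ 0.6066 -0.0963  0.066 ]
[ 0.5498 -0.3607  0.066 ]
[[ 2.176e-01  9.760e-01 -0.000e+00]
 [ 9.760e-01 -2.176e-01  2.000e-04]
 [ 2.000e-04 -1.000e-04 -1.000e+00]]
```

Request:
step_arm(moves=[{"rx": 0, "ry": 0, "rz": 0, "dx": -1.2, "dy": 1.7, "dz": 30, "gripper": 1}, {"rx": 0, "ry": 0, "rz": 0, "dx": 0, "dy": 0, "dz": 30, "gripper": 1}, {"rx": 0, "ry": 0, "rz": 0, "dx": 0, "dy": 0, "dz": 30, "gripper": 1}, {"rx": 0, "ry": 0, "rz": 0, "dx": 0, "dy": 0, "dz": 24, "gripper": 1}, {"rx": 0, "ry": 0, "rz": 0, "dx": 0, "dy": 0, "dz": 18, "gripper": 1}, {"rx": 0, "ry": 0, "rz": 0, "dx": 0, "dy": 0, "dz": 12, "gripper": 1}, {"rx": 0, "ry": 0, "rz": 0, "dx": 0, "dy": 0, "dz": 0, "gripper": 1}])

```text
clock: 4.38
tcp_pos: [0.5429, -0.1307, 0.1448]
orientation: [-2.452, -1.963, 0.001]
contact_force: [0.2, 1.0, 0.5]
grip_width: 0.0854
gripper_force: 0.0
```

Request:
step_arm(moves=[{"rx": 0, "ry": 0, "rz": 0, "dx": 0, "dy": 0, "dz": 0, "gripper": 0}, {"rx": 0, "ry": 0, "rz": 0, "dx": 0, "dy": 0, "dz": 0, "gripper": -0.4}, {"rx": 0, "ry": 0, "rz": 0, "dx": 0, "dy": 0, "dz": 0, "gripper": -0.7}, {"rx": 0, "ry": 0, "rz": 0, "dx": 0, "dy": 0, "dz": 0, "gripper": -1}, {"rx": 0, "ry": 0, "rz": 0, "dx": 0, "dy": 0, "dz": 0, "gripper": -1}, {"rx": 0, "ry": 0, "rz": 0, "dx": 0, "dy": 0, "dz": 0, "gripper": -1}, {"rx": 0, "ry": 0, "rz": 0, "dx": 0, "dy": 0, "dz": 0, "gripper": -1}, {"rx": 0, "ry": 0, "rz": 0, "dx": 0, "dy": 0, "dz": 0, "gripper": -1}], grip_force=60)

```text
clock: 5.38
tcp_pos: [0.5433, -0.1308, 0.1455]
orientation: [2.453, 1.963, 0.0]
contact_force: [0.4, 0.1, 4.6]
grip_width: 0.0087
gripper_force: 58.6
```

Run:
```python
from h import *
import pickle
o=r.get_obs();c=cam("wrist");im=r.grab_frame("wrist");cv2.imwrite("pics/w2.png",im);pickle.dump(c,open("w2.pkl","wb"))
s=r.grab_frame("scene");cv2.imwrite("pics/scene2.png",s)
A=np.hstack([cv2.resize(im,(440,330)),cv2.resize(s[150:250,100:200+20],(360,330-30),interpolation=2) if 0 else cv2.resize(s[155:245,110:210],(360,330),interpolation=2)])
cv2.imwrite("pics/c3.png",A)
print({k:np.round(o[k],4) for k in("clock","tcp_pos","orientation","contact_force","moment","grip_width","gripper_force","joints")})
```

```text
{'clock': np.float64(5.375), 'tcp_pos': array([ 0.5433, -0.1308,  0.1455]), 'orientation': array([2.4528e+00, 1.9629e+00, 4.0000e-04]), 'contact_force': array([0.3554, 0.1086, 4.6402]), 'moment': array([ 0.125 ,  0.177 , -0.0376]), 'grip_width': np.float64(0.0087), 'gripper_force': np.float64(58.6024), 'joints': array([-0.3972,  0.4987,  0.6851,  1.968 , -0.4265,  0.8211,  0.3044])}
```

View pics/c3.png

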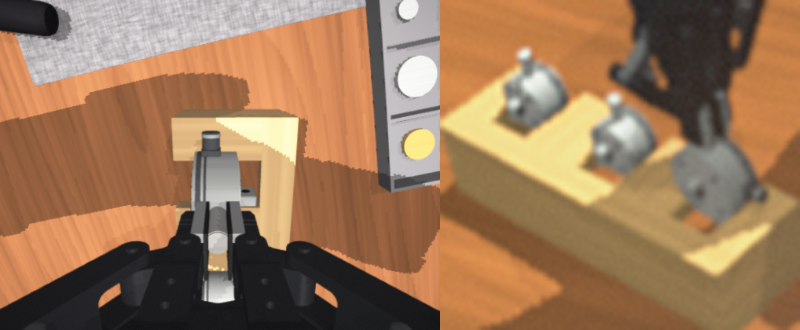

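The left panel shows the cap between the two fingers at (217,240) with the case still in the slot. The right panel shows the two small gauges untouched. The grasp is good, so I'll lift.

Request:
step_arm(moves=[{"rx": 0, "ry": 0, "rz": 0, "dx": 0, "dy": 0, "dz": -4, "gripper": -1}, {"rx": 0, "ry": 0, "rz": 0, "dx": 0, "dy": 0, "dz": -10, "gripper": -1}, {"rx": 0, "ry": 0, "rz": 0, "dx": 0, "dy": 0, "dz": -16, "gripper": -1}, {"rx": 0, "ry": 0, "rz": 0, "dx": 0, "dy": 0, "dz": -20, "gripper": -1}, {"rx": 0, "ry": 0, "rz": 0, "dx": 0, "dy": 0, "dz": -20, "gripper": -1}, {"rx": 0, "ry": 0, "rz": 0, "dx": 0, "dy": 0, "dz": -16, "gripper": -1}, {"rx": 0, "ry": 0, "rz": 0, "dx": 0, "dy": 0, "dz": -10, "gripper": -1}, {"rx": 0, "ry": 0, "rz": 0, "dx": 0, "dy": 0, "dz": -4, "gripper": -1}, {"rx": 0, "ry": 0, "rz": 0, "dx": 0, "dy": 0, "dz": 0, "gripper": -1}, {"rx": 0, "ry": 0, "rz": 0, "dx": 0, "dy": 0, "dz": 0, "gripper": -1}], grip_force=60)

```text
clock: 6.72
tcp_pos: [0.5428, -0.1306, 0.2446]
orientation: [-2.452, -1.962, 0.002]
contact_force: [0.3, -0.4, -2.6]
grip_width: 0.0088
gripper_force: 58.5
```

Run:
```python
from h import *
import pickle
o=r.get_obs();c=cam("wrist");im=r.grab_frame("wrist");cv2.imwrite("pics/w3.png",im);pickle.dump(c,open("w3.pkl","wb"))
s=r.grab_frame("scene");cv2.imwrite("pics/scene3.png",s)
A=np.hstack([cv2.resize(im[120:360,160:400],(400,400)),cv2.resize(s[130:210,130:210],(400,400),interpolation=2)])
cv2.imwrite("pics/c4.png",A)
print({k:np.round(o[k],4) for k in("clock","tcp_pos","orientation","contact_force","moment","grip_width","gripper_force","joints")})
R=cv2.Rodrigues(o["orientation"])[0]
d=np.array([.5465,.109])-o["tcp_pos"][:2];print("to block tool xy mm",1e3*(R.T[:2,:2]@d))
```

```text
{'clock': np.float64(6.725), 'tcp_pos': array([ 0.5428, -0.1306,  0.2446]), 'orientation': array([-2.4522e+00, -1.9625e+00,  1.5000e-03]), 'contact_force': array([ 0.3469, -0.3638, -2.6425]), 'moment': array([ 0.0216, -0.0312,  0.0764]), 'grip_width': np.float64(0.0088), 'gripper_force': np.float64(58.5235), 'joints': array([-0.4853,  0.367 ,  0.7792,  1.8851, -0.3016,  1.0118,  0.2025])}
to block tool xy mm [234.58138015 -48.84592006]
```

View pics/c4.png

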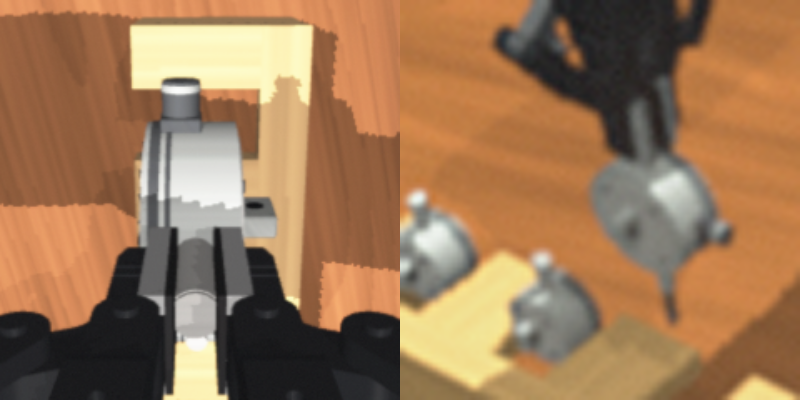

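Both panels show the gauge held upright and clear of the rack, with its plunger out. Next I'll go over the steel block.

Request:
step_arm(moves=[{"rx": 0, "ry": 0, "rz": 0, "dx": 14.6, "dy": -3.0, "dz": 0, "gripper": -1}, {"rx": 0, "ry": 0, "rz": 0, "dx": 29.3, "dy": -6.1, "dz": 0, "gripper": -1}, {"rx": 0, "ry": 0, "rz": 0, "dx": 29.3, "dy": -6.1, "dz": 4, "gripper": -1}, {"rx": 0, "ry": 0, "rz": 0, "dx": 29.3, "dy": -6.1, "dz": 8, "gripper": -1}, {"rx": 0, "ry": 0, "rz": 0, "dx": 29.3, "dy": -6.1, "dz": 10, "gripper": -1}, {"rx": 0, "ry": 0, "rz": 0, "dx": 29.3, "dy": -6.1, "dz": 10, "gripper": -1}, {"rx": 0, "ry": 0, "rz": 0, "dx": 29.3, "dy": -6.1, "dz": 10, "gripper": -1}, {"rx": 0, "ry": 0, "rz": 0, "dx": 29.3, "dy": -6.1, "dz": 10, "gripper": -1}, {"rx": 0, "ry": 0, "rz": 0, "dx": 14.9, "dy": -3.1, "dz": 10, "gripper": -1}, {"rx": 0, "ry": 0, "rz": 0, "dx": 0, "dy": 0, "dz": 10, "gripper": -1}, {"rx": 0, "ry": 0, "rz": 0, "dx": 0, "dy": 0, "dz": 6, "gripper": -1}, {"rx": 0, "ry": 0, "rz": 0, "dx": 0, "dy": 0, "dz": 3, "gripper": -1}, {"rx": 0, "ry": 0, "rz": 0, "dx": 0, "dy": 0, "dz": 0, "gripper": -1}, {"rx": 0, "ry": 0, "rz": 0, "dx": 0, "dy": 0, "dz": 0, "gripper": -1}], grip_force=60)

```text
clock: 8.57
tcp_pos: [0.5472, 0.1084, 0.1646]
orientation: [2.453, 1.962, 0.001]
contact_force: [-0.5, 0.2, -2.0]
grip_width: 0.0087
gripper_force: 58.5
```

Run:
```python
from h import *
o=r.get_obs();s=r.grab_frame("scene");cv2.imwrite("pics/scene4.png",s);t=r.grab_frame("top");cv2.imwrite("pics/top4.png",t)
print({k:np.round(o[k],4) for k in("clock","tcp_pos","orientation","contact_force","joints")})
for n,im in(("scene",s),("top",t)):
    print(n,proj(n,[o["tcp_pos"]-[0,0,.0565+.071],o["tcp_pos"]-[0,0,.0565]]).round(1))
u,v=proj("scene",[o["tcp_pos"]-[0,0,.09]])[0].astype(int)
cv2.imwrite("pics/c5.png",cv2.resize(s[v-45:v+45,u-60:u+60],(800,600),interpolation=2)); print(u-60,v-45)
```

```text
{'clock': np.float64(8.575), 'tcp_pos': array([0.5472, 0.1084, 0.1646]), 'orientation': array([2.4534e+00, 1.9619e+00, 1.0000e-03]), 'contact_force': array([-0.5017,  0.2247, -2.0233]), 'joints': array([-0.8254,  0.4612,  0.6738,  1.9562, -0.3784,  0.8509, -0.1702])}
scene [[274.7 244.3]
 [274.5 223.6]]
top [[289.5 200.4]
 [289.4 195.3]]
214 188
```

View pics/c5.png

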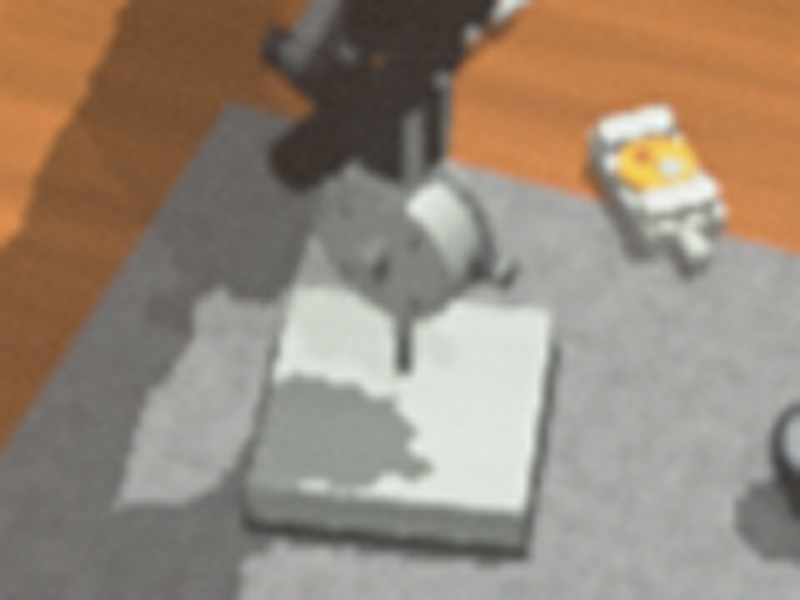

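The crop shows the plunger tip at scene (274.6,243.5), as predicted, over the middle of the steel block. I'll lower it in small steps and watch the force.

Request:
step_arm(moves=[{"rx": 0, "ry": 0, "rz": 0, "dx": 0, "dy": 0, "dz": 4, "gripper": -1}, {"rx": 0, "ry": 0, "rz": 0, "dx": 0, "dy": 0, "dz": 3, "gripper": -1}, {"rx": 0, "ry": 0, "rz": 0, "dx": 0, "dy": 0, "dz": 0, "gripper": -1}, {"rx": 0, "ry": 0, "rz": 0, "dx": 0, "dy": 0, "dz": 0, "gripper": -1}])

```text
clock: 9.18
tcp_pos: [0.547, 0.1088, 0.1573]
orientation: [2.453, 1.963, -0.0]
contact_force: [0.8, -0.5, -3.1]
grip_width: 0.0087
gripper_force: 58.5
```

Request:
step_arm(moves=[{"rx": 0, "ry": 0, "rz": 0, "dx": 0, "dy": 0, "dz": 2, "gripper": -1}, {"rx": 0, "ry": 0, "rz": 0, "dx": 0, "dy": 0, "dz": 0, "gripper": -1}, {"rx": 0, "ry": 0, "rz": 0, "dx": 0, "dy": 0, "dz": 0, "gripper": -1}])

```text
clock: 9.55
tcp_pos: [0.547, 0.1089, 0.1553]
orientation: [-2.453, -1.963, -0.0]
contact_force: [-1.0, 0.2, -1.9]
grip_width: 0.0088
gripper_force: 58.5
```

Request:
step_arm(moves=[{"rx": 0, "ry": 0, "rz": 0, "dx": 0, "dy": 0, "dz": 2, "gripper": -1}, {"rx": 0, "ry": 0, "rz": 0, "dx": 0, "dy": 0, "dz": 0, "gripper": -1}, {"rx": 0, "ry": 0, "rz": 0, "dx": 0, "dy": 0, "dz": 0, "gripper": -1}])

```text
clock: 9.93
tcp_pos: [0.5471, 0.1088, 0.1534]
orientation: [2.453, 1.963, 0.0]
contact_force: [-0.4, -0.2, -0.4]
grip_width: 0.0087
gripper_force: 58.7
```

Request:
step_arm(moves=[{"rx": 0, "ry": 0, "rz": 0, "dx": 0, "dy": 0, "dz": 2, "gripper": -1}, {"rx": 0, "ry": 0, "rz": 0, "dx": 0, "dy": 0, "dz": 0, "gripper": -1}, {"rx": 0, "ry": 0, "rz": 0, "dx": 0, "dy": 0, "dz": 0, "gripper": -1}])

```text
clock: 10.3
tcp_pos: [0.547, 0.1089, 0.1513]
orientation: [2.453, 1.963, 0.0]
contact_force: [0.9, 0.2, -0.4]
grip_width: 0.0086
gripper_force: 58.7
```

Request:
step_arm(moves=[{"rx": 0, "ry": 0, "rz": 0, "dx": 0, "dy": 0, "dz": 1, "gripper": -1}, {"rx": 0, "ry": 0, "rz": 0, "dx": 0, "dy": 0, "dz": 0, "gripper": -1}, {"rx": 0, "ry": 0, "rz": 0, "dx": 0, "dy": 0, "dz": 0, "gripper": -1}])

```text
clock: 10.68
tcp_pos: [0.547, 0.1088, 0.1503]
orientation: [2.453, 1.963, 0.0]
contact_force: [0.5, -0.3, -0.8]
grip_width: 0.0086
gripper_force: 58.7
```

Request:
step_arm(moves=[{"rx": 0, "ry": 0, "rz": 0, "dx": 0, "dy": 0, "dz": 1.4, "gripper": -1}, {"rx": 0, "ry": 0, "rz": 0, "dx": 0, "dy": 0, "dz": 1.4, "gripper": -1}, {"rx": 0, "ry": 0, "rz": 0, "dx": 0, "dy": 0, "dz": 1.3, "gripper": -1}, {"rx": 0, "ry": 0, "rz": 0, "dx": 0, "dy": 0, "dz": 0, "gripper": -1}, {"rx": 0, "ry": 0, "rz": 0, "dx": 0, "dy": 0, "dz": 0, "gripper": -1}, {"rx": 0, "ry": 0, "rz": 0, "dx": 0, "dy": 0, "dz": 0, "gripper": -1}])

```text
clock: 11.42
tcp_pos: [0.5469, 0.1089, 0.1462]
orientation: [-2.453, -1.963, 0.0]
contact_force: [0.7, -0.1, -0.4]
grip_width: 0.0088
gripper_force: 58.8
```

Run:
```python
from h import *
o=r.get_obs();s=r.grab_frame("scene");cv2.imwrite("pics/scene5.png",s)
print({k:np.round(o[k],4) for k in("clock","tcp_pos","contact_force","grip_width")})
u,v=214,188
cv2.imwrite("pics/c6.png",cv2.resize(s[v+20:v+80,u+20:u+100],(800,600),interpolation=2))
```

```text
{'clock': np.float64(11.425), 'tcp_pos': array([0.5469, 0.1089, 0.1462]), 'contact_force': array([ 0.6778, -0.1107, -0.3709]), 'grip_width': np.float64(0.0088)}
```

Request:
step_arm(moves=[{"rx": 0, "ry": 0, "rz": 0, "dx": 0, "dy": 0, "dz": 0.4, "gripper": -1}, {"rx": 0, "ry": 0, "rz": 0, "dx": 0, "dy": 0, "dz": 0, "gripper": -1}, {"rx": 0, "ry": 0, "rz": 0, "dx": 0, "dy": 0, "dz": 0, "gripper": -1}, {"rx": 0, "ry": 0, "rz": 0, "dx": 0, "dy": 0, "dz": -2, "gripper": -1}, {"rx": 0, "ry": 0, "rz": 0, "dx": 0, "dy": 0, "dz": -3, "gripper": -1}, {"rx": 0, "ry": 0, "rz": 0, "dx": 0, "dy": 0, "dz": -4, "gripper": -1}, {"rx": 0, "ry": 0, "rz": 0, "dx": 0, "dy": 0, "dz": -6, "gripper": -1}, {"rx": 0, "ry": 0, "rz": 0, "dx": 0, "dy": 0, "dz": -15, "gripper": -1}, {"rx": 0, "ry": 0, "rz": 0, "dx": 0, "dy": 0, "dz": -20, "gripper": -1}, {"rx": 0, "ry": 0, "rz": 0, "dx": 0, "dy": 0, "dz": -20, "gripper": -1}, {"rx": 0, "ry": 0, "rz": 0, "dx": 0, "dy": 0, "dz": -10, "gripper": -1}, {"rx": 0, "ry": 0, "rz": 0, "dx": 0, "dy": 0, "dz": 0, "gripper": -1}])

```text
clock: 12.98
tcp_pos: [0.5473, 0.109, 0.2266]
orientation: [2.453, 1.963, 0.002]
contact_force: [0.4, -0.3, -1.8]
grip_width: 0.0088
gripper_force: 58.7
```

Run:
```python
from h import *
s=r.grab_frame("scene");t=r.grab_frame("top");cv2.imwrite("pics/scene6.png",s);cv2.imwrite("pics/top6.png",t)
A=np.hstack([cv2.resize(s[205:325,390:490],(400,480),interpolation=2),cv2.resize(t[165:245,110:190],(400,400),interpolation=2).copy() if 0 else cv2.resize(t[165:261,110:190],(400,480),interpolation=2)])
cv2.imwrite("pics/c7.png",A)
```

```text
(no output)
```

View pics/c7.png

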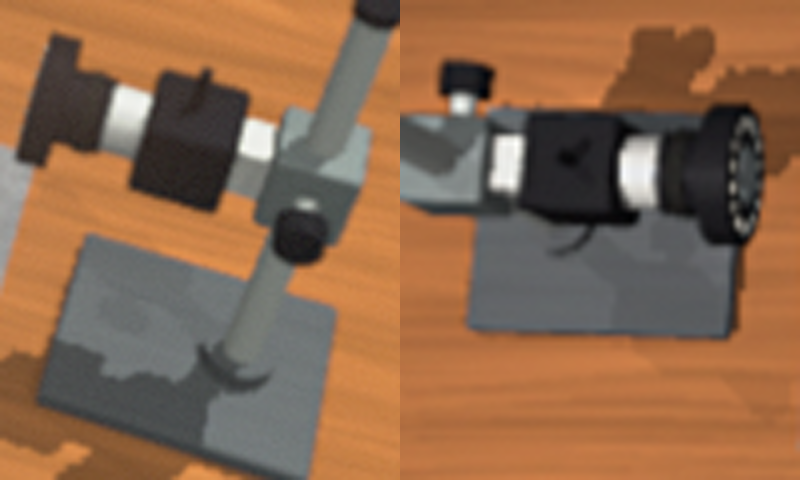

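The scene crop shows the base corners at (87,236), (337,305), (310,473) and (40,400), and the front face of the lens running from (53,35) to (18,160). The top crop shows the ring face centred at (746,174) and base corners at (470,328) and (733,333).

Run:
```python
from h import *
S=lambda u,v:(390+u/4-.4,205+v/4-.4); T=lambda u,v:(110+(u-400)/5-.4,165+v/5-.4)
for z in(.008,.014):
    B=np.array([onz("scene",S(*p),z)[:2] for p in((87,236),(337,305),(310,473),(40,400))]);TT=np.array([onz("top",T(*p),z)[:2] for p in((470,328),(733,333))])
    e=[B[1]-B[0],B[2]-B[3],TT[0]-TT[1]]
    print(z,B.round(4).tolist(),TT.round(4).tolist(),"yaw",[round(float(np.degrees(np.arctan2(-d[0],d[1]))),2) for d in e],[np.linalg.norm(d).round(4) for d in e],np.degrees(np.arctan2(*(B[3]-B[0])[::-1])),"ctr",B.mean(0))
print("lens",tri([ray("scene",S(36,98)),ray("top",T(746,174))]),onz("top",T(746,174),.17),onz("scene",S(36,98),.17))
o=r.get_obs();print(o["tcp_pos"],o["joints"].round(2),cv2.Rodrigues(o["orientation"])[0].round(3).tolist())
```

```text
0.008 [[0.4612, 0.4312], [0.4613, 0.5796], [0.5872, 0.5757], [0.5917, 0.4275]] [[0.4702, 0.5812], [0.4662, 0.4311]] yaw [-0.05, 1.77, -1.52] [np.float64(0.1484), np.float64(0.1483), np.float64(0.1502)] -1.6246235201907364 ctr [0.52535487 0.50352345]
0.014 [[0.4668, 0.431], [0.4669, 0.5784], [0.5919, 0.5745], [0.5964, 0.4273]] [[0.4694, 0.579], [0.4655, 0.4295]] yaw [-0.05, 1.77, -1.52] [np.float64(0.1474), np.float64(0.1472), np.float64(0.1495)] -1.624623520190748 ctr [0.53048369 0.50283219]
lens (array([0.52642655, 0.38423589, 0.17165651]), [np.float64(0.5), np.float64(0.5)]) [0.52665568 0.38518609 0.17      ] [0.52491401 0.38370086 0.17      ]
[0.54650627 0.10894364 0.2253382 ] [-0.88  0.38  0.73  1.91 -0.3   0.97 -0.23] [[0.219, 0.976, -0.001], [0.976, -0.219, -0.0], [-0.0, -0.001, -1.0]]
```

Request:
step_arm(moves=[{"rx": 0, "ry": 0, "rz": 4.9, "dx": 0, "dy": 0, "dz": 0, "gripper": -1}, {"rx": 0, "ry": 0, "rz": 9.8, "dx": 0, "dy": 0, "dz": 0, "gripper": -1}, {"rx": 0, "ry": 0, "rz": 9.8, "dx": 0, "dy": 0, "dz": 0, "gripper": -1}, {"rx": 0, "ry": 0, "rz": 9.8, "dx": 0, "dy": 0, "dz": 0, "gripper": -1}, {"rx": 0, "ry": 0, "rz": 9.8, "dx": 0, "dy": 0, "dz": 0, "gripper": -1}, {"rx": 0, "ry": 0, "rz": 9.8, "dx": 0, "dy": 0, "dz": 0, "gripper": -1}, {"rx": 0, "ry": 0, "rz": 9.8, "dx": 0, "dy": 0, "dz": 0, "gripper": -1}, {"rx": 0, "ry": 0, "rz": 9.8, "dx": 0, "dy": 0, "dz": 0, "gripper": -1}, {"rx": 0, "ry": 0, "rz": 4.9, "dx": 0, "dy": 0, "dz": 0, "gripper": -1}, {"rx": 0, "ry": 0, "rz": 0, "dx": -2.2, "dy": -13, "dz": 0, "gripper": -1}, {"rx": 0, "ry": 0, "rz": 0, "dx": -4.3, "dy": -25.9, "dz": 0, "gripper": -1}, {"rx": 0, "ry": 0, "rz": 0, "dx": -4.3, "dy": -25.9, "dz": 0, "gripper": -1}, {"rx": 0, "ry": 0, "rz": 0, "dx": -4.3, "dy": -25.9, "dz": 0, "gripper": -1}, {"rx": 0, "ry": 0, "rz": 0, "dx": -4.3, "dy": -25.9, "dz": 0, "gripper": -1}, {"rx": 0, "ry": 0, "rz": 0, "dx": -4.2, "dy": -25.5, "dz": 0, "gripper": -1}, {"rx": 0, "ry": 0, "rz": 0, "dx": -2.0, "dy": -13, "dz": 0, "gripper": -1}, {"rx": 0, "ry": 0, "rz": 0, "dx": 0, "dy": 0, "dz": 0, "gripper": -1}, {"rx": 0, "ry": 0, "rz": 0, "dx": 0, "dy": 0, "dz": 0, "gripper": -1}])

```text
clock: 15.32
tcp_pos: [0.5243, 0.2631, 0.2258]
orientation: [3.141, -0.031, -0.0]
contact_force: [-0.2, -1.4, -1.8]
grip_width: 0.0086
gripper_force: 58.6
```

Run:
```python
from h import *
o=r.get_obs();R=cv2.Rodrigues(o["orientation"])[0]
s=r.grab_frame("scene");w=r.grab_frame("wrist");t=r.grab_frame("top")
for n,i in(("s7",s),("w7",w),("t7",t)):cv2.imwrite(f"pics/{n}.png",i)
print(o["clock"],o["tcp_pos"].round(4),"ty heading",np.degrees(np.arctan2(R[1,1],R[0,1])),R[2].round(4),o["contact_force"].round(1),o["joints"].round(2))
u,v=proj("scene",[o["tcp_pos"]-[0,0,.0567]])[0].astype(int);print(u,v)
A=np.zeros((560,800,3),np.uint8)
A[:400,:400]=cv2.resize(s[v-50:v+50,u-50:u+50],(400,400),interpolation=2);A[:300,400:]=cv2.resize(w[:,:],(400,300))
u,v=proj("top",[o["tcp_pos"]-[0,0,.0567]])[0].astype(int);print(u,v)
A[300:,400:]=cv2.resize(t[v-26:v+26,u-60:u+20],(400,260),interpolation=2)
cv2.imwrite("pics/c8.png",A)
```

```text
15.325 [0.5243 0.2631 0.2258] ty heading -91.12652928374763 [-0.e+00  5.e-04 -1.e+00] [-0.2 -1.4 -1.8] [-1.33  0.57  1.07  1.85 -0.57  1.07 -1.62]
343 214
227 199
```

View pics/c8.png

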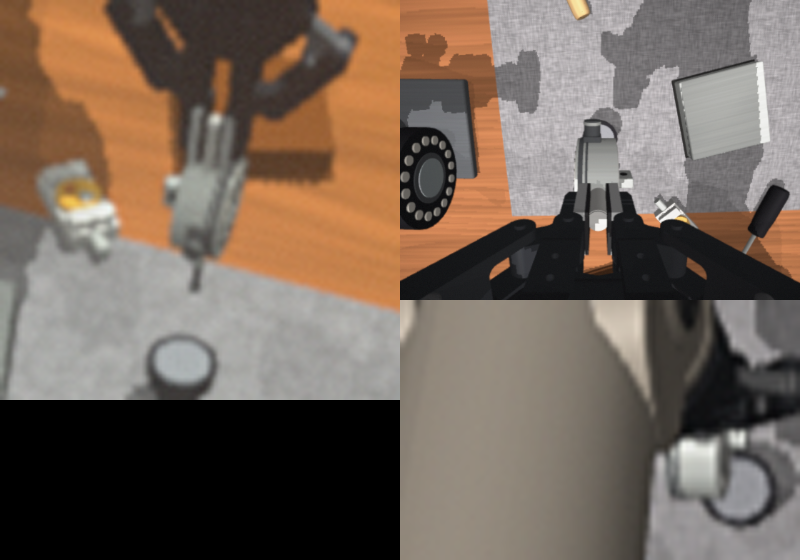

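The wrist panel shows the dial facing left toward the lens ring at (428,180), with the lug away from it, all clear of the base. The scene panel shows the gauge upright with its plunger out above the loupe. The top panel shows the arm link covering the camera. I'll check the lens position numerically and confirm the arm keeps clear.

Run:
```python
from h import *
w=cv2.imread("pics/w7.png");c=cam("wrist");o=r.get_obs()
m=np.zeros(w.shape[:2],np.uint8);g=w.min(2);roi=(slice(170,330),slice(0,85));m[roi]=(g[roi]>120)
n,l,st,ce=cv2.connectedComponentsWithStats(m)
P=np.array([ce[i] for i in range(1,n) if 6<st[i,4]<120 and st[i,0]>1],np.float32);print(P.round(0).tolist())
e=cv2.fitEllipse(P);print(e,onz("wrist",e[0],.17,c),onz("wrist",e[0],.172,c))
# arm over camera in scene?
a=cv2.imread("pics/scene6.png").astype(int);b=cv2.imread("pics/s7.png").astype(int);d=(np.abs(a-b).max(2)>40)
for y in range(0,340,20):print(y,"".join("#" if d[y:y+20,x:x+20].mean()>.3 else "." for x in range(200,560,20)))
```

```text
[[52.0, 173.0], [83.0, 193.0], [32.0, 197.0], [45.0, 196.0], [57.0, 203.0], [81.0, 199.0], [19.0, 207.0], [81.0, 203.0], [81.0, 207.0], [65.0, 216.0], [8.0, 224.0], [69.0, 232.0], [27.0, 254.0], [70.0, 250.0], [66.0, 269.0], [3.0, 272.0], [59.0, 284.0], [11.0, 292.0], [49.0, 297.0], [23.0, 302.0], [36.0, 304.0]]
((41.95085144042969, 241.5817413330078), (68.41177368164062, 129.54713439941406), 18.557720184326172) [0.53013131 0.38194042 0.17      ] [0.53085133 0.3805758  0.172     ]
0 ..###..###........
20 ..###..###........
40 ..###..###........
60 ...#....##........
80 ...#...##.........
100 ..###..##.........
120 ..###..##.........
140 ..###.###.........
160 ..###.###.........
180 .#####.##.........
200 ######.#..........
220 ##.##.............
240 ##.##.............
260 ######............
280 ######............
300 #.###.............
320 ...#..............
```

Run:
```python
from h import *
P=np.array([(32,197),(45,196),(57,203),(19,207),(65,216),(8,224),(69,232),(70,250),(66,269),(59,284),(49,297),(36,304),(23,302),(11,292),(3,272)],np.float32)
c=cam("wrist");e=cv2.fitEllipse(P);print(e)
p=onz("wrist",e[0],.17,c);print(p)
# line of ring's left/right dots at lens height -> lens plane direction
Rs=[ray("wrist",q,c) for q in P.astype(float)]
for yaw in(-4,-2,-1,0,1,2):   # intersect with plane through p; ring should come out as round as it is
    n=np.array([-np.sin(np.radians(yaw)),np.cos(np.radians(yaw)),0]);x=np.array([n[1],-n[0],0])
    Q=np.array([o+d*((p-o)@n)/(d@n) for o,d in Rs]);f=cv2.fitEllipse(np.c_[(Q-p)@x,Q[:,2]].astype(np.float32)*1e3)
    print(yaw,np.round(f[0],1),np.round(f[1],1),round(f[2],0))
```

```text
((35.82432174682617, 249.85630798339844), (67.39825439453125, 109.19585418701172), 7.603236198425293)
[0.52574031 0.38600769 0.17      ]
-4 [ -1.3 166.2] [55.  57.7] 135.0
-2 [ -1.  166.2] [55.1 56.3] 5.0
-1 [ -0.9 166.2] [54.3 56.6] 21.0
0 [ -0.8 166.3] [53.3 57. ] 26.0
1 [ -0.7 166.3] [52.4 57.5] 28.0
2 [ -0.6 166.3] [51.5 58. ] 29.0
```

Request:
step_arm(moves=[{"rx": 0, "ry": 0, "rz": 0.9, "dx": -2.9, "dy": -2.2, "dz": -0.9, "gripper": -1}, {"rx": 0, "ry": 0, "rz": 0, "dx": 0, "dy": 0, "dz": 0, "gripper": -1}, {"rx": 0, "ry": 0, "rz": 0, "dx": 0, "dy": 0, "dz": 0, "gripper": -1}, {"rx": 0, "ry": 0, "rz": 0, "dx": 0, "dy": 0, "dz": 0, "gripper": -1}])

```text
clock: 15.98
tcp_pos: [0.5214, 0.2666, 0.2267]
orientation: [3.141, -0.054, 0.0]
contact_force: [0.8, 0.1, -2.8]
grip_width: 0.0087
gripper_force: 58.6
```

Request:
step_arm(moves=[{"rx": 0, "ry": 0, "rz": 0, "dx": 0, "dy": 0, "dz": 0, "gripper": -1}, {"rx": 0, "ry": 0, "rz": 0, "dx": 0, "dy": 0, "dz": 0, "gripper": -1}, {"rx": 0, "ry": 0, "rz": 0, "dx": 0, "dy": 0, "dz": 0, "gripper": -1}, {"rx": 0, "ry": 0, "rz": 0, "dx": 0, "dy": 0, "dz": 0, "gripper": -1}, {"rx": 0, "ry": 0, "rz": 0, "dx": 0, "dy": 0, "dz": 0, "gripper": -1}, {"rx": 0, "ry": 0, "rz": 0, "dx": 0, "dy": 0, "dz": 0, "gripper": -1}, {"rx": 0, "ry": 0, "rz": 0, "dx": 0, "dy": 0, "dz": 0, "gripper": -1}, {"rx": 0, "ry": 0, "rz": 0, "dx": 0, "dy": 0, "dz": 0, "gripper": -1}, {"rx": 0, "ry": 0, "rz": 0, "dx": 0, "dy": 0, "dz": 0, "gripper": -1}, {"rx": 0, "ry": 0, "rz": 0, "dx": 0, "dy": 0, "dz": 0, "gripper": -1}, {"rx": 0, "ry": 0, "rz": 0, "dx": 0, "dy": 0, "dz": 0, "gripper": -1}, {"rx": 0, "ry": 0, "rz": 0, "dx": 0, "dy": 0, "dz": 0, "gripper": -1}, {"rx": 0, "ry": 0, "rz": 0, "dx": 0, "dy": 0, "dz": 0, "gripper": -1}])

```text
clock: 17.6
tcp_pos: [0.5214, 0.2667, 0.2267]
orientation: [-3.141, 0.054, 0.0]
contact_force: [0.1, 0.4, -1.7]
grip_width: 0.009
gripper_force: 58.6
```

Request:
step_arm(moves=[{"rx": 0, "ry": 0, "rz": -5, "dx": 0, "dy": 0, "dz": 0, "gripper": -1}, {"rx": 0, "ry": 0, "rz": -10, "dx": 0, "dy": 0, "dz": 0, "gripper": -1}, {"rx": 0, "ry": 0, "rz": -10, "dx": 0, "dy": 0, "dz": 0, "gripper": -1}, {"rx": 0, "ry": 0, "rz": -10, "dx": 0, "dy": 0, "dz": 0, "gripper": -1}, {"rx": 0, "ry": 0, "rz": -10, "dx": 0, "dy": 0, "dz": 0, "gripper": -1}, {"rx": 0, "ry": 0, "rz": -10, "dx": 0, "dy": 0, "dz": 0, "gripper": -1}, {"rx": 0, "ry": 0, "rz": -10, "dx": 0, "dy": 0, "dz": 0, "gripper": -1}, {"rx": 0, "ry": 0, "rz": -10, "dx": 0, "dy": 0, "dz": 0, "gripper": -1}, {"rx": 0, "ry": 0, "rz": -10, "dx": 0, "dy": 0, "dz": 0, "gripper": -1}, {"rx": 0, "ry": 0, "rz": -5, "dx": 0, "dy": 0, "dz": 0, "gripper": -1}, {"rx": 0, "ry": 0, "rz": 0, "dx": 0, "dy": 0, "dz": 0, "gripper": -1}, {"rx": 0, "ry": 0, "rz": 0, "dx": 0, "dy": 0, "dz": 0, "gripper": -1}, {"rx": 0, "ry": 0, "rz": 0, "dx": 0, "dy": 0, "dz": 0, "gripper": -1}])

```text
clock: 19.23
tcp_pos: [0.5213, 0.2667, 0.2266]
orientation: [2.26, 2.182, -0.0]
contact_force: [0.4, 0.8, -1.6]
grip_width: 0.0087
gripper_force: 58.6
```

Run:
```python
from h import *
o=r.get_obs();R=cv2.Rodrigues(o["orientation"])[0]
w=r.grab_frame("wrist");cv2.imwrite("pics/w8.png",w)
print(o["clock"],o["tcp_pos"].round(4),"ty heading",np.degrees(np.arctan2(R[1,1],R[0,1])),R[2].round(4),o["contact_force"].round(1),o["joints"].round(2))
```

```text
19.225 [0.5213 0.2667 0.2266] ty heading -2.015971132799177 [-2.e-04 -1.e-04 -1.e+00] [ 0.4  0.8 -1.6] [-1.09  0.42  0.67  1.84 -0.31  0.99 -0.33]
```

Request:
step_arm(moves=[{"rx": 0, "ry": 0, "rz": 0, "dx": 0, "dy": 0, "dz": 0, "gripper": -1}, {"rx": 0, "ry": 0, "rz": 0, "dx": 0, "dy": 0, "dz": 0, "gripper": -1}, {"rx": 0, "ry": 0, "rz": 0, "dx": 0, "dy": 0, "dz": 0, "gripper": -1}, {"rx": 0, "ry": 0, "rz": 0, "dx": 0, "dy": 0, "dz": 0, "gripper": -1}, {"rx": 0, "ry": 0, "rz": 0, "dx": 0, "dy": 0, "dz": 0, "gripper": -1}, {"rx": 0, "ry": 0, "rz": 0, "dx": 0, "dy": 0, "dz": 0, "gripper": -1}, {"rx": 0, "ry": 0, "rz": 0, "dx": 0, "dy": 0, "dz": 0, "gripper": -1}, {"rx": 0, "ry": 0, "rz": 0, "dx": 0, "dy": 0, "dz": 0, "gripper": -1}, {"rx": 0, "ry": 0, "rz": 0, "dx": 0, "dy": 0, "dz": 0, "gripper": -1}, {"rx": 0, "ry": 0, "rz": 0, "dx": 0, "dy": 0, "dz": 0, "gripper": -1}, {"rx": 0, "ry": 0, "rz": 0, "dx": 0, "dy": 0, "dz": 0, "gripper": -1}, {"rx": 0, "ry": 0, "rz": 0, "dx": 0, "dy": 0, "dz": 0, "gripper": -1}, {"rx": 0, "ry": 0, "rz": 0, "dx": 0, "dy": 0, "dz": 0, "gripper": -1}])

```text
clock: 20.9
tcp_pos: [0.5214, 0.2667, 0.2267]
orientation: [2.259, 2.183, 0.0]
contact_force: [0.1, 0.4, -1.9]
grip_width: 0.0084
gripper_force: 58.6
```

Request:
step_arm(moves=[{"rx": 0, "ry": 0, "rz": -5, "dx": 0, "dy": 0, "dz": 0, "gripper": -1}, {"rx": 0, "ry": 0, "rz": -10, "dx": 0, "dy": 0, "dz": 0, "gripper": -1}, {"rx": 0, "ry": 0, "rz": -10, "dx": 0, "dy": 0, "dz": 0, "gripper": -1}, {"rx": 0, "ry": 0, "rz": -10, "dx": 0, "dy": 0, "dz": 0, "gripper": -1}, {"rx": 0, "ry": 0, "rz": -10, "dx": 0, "dy": 0, "dz": 0, "gripper": -1}, {"rx": 0, "ry": 0, "rz": -10, "dx": 0, "dy": 0, "dz": 0, "gripper": -1}, {"rx": 0, "ry": 0, "rz": -10, "dx": 0, "dy": 0, "dz": 0, "gripper": -1}, {"rx": 0, "ry": 0, "rz": -10, "dx": 0, "dy": 0, "dz": 0, "gripper": -1}, {"rx": 0, "ry": 0, "rz": -10, "dx": 0, "dy": 0, "dz": 0, "gripper": -1}, {"rx": 0, "ry": 0, "rz": -5, "dx": 0, "dy": 0, "dz": 0, "gripper": -1}, {"rx": 0, "ry": 0, "rz": 0, "dx": 0, "dy": 0, "dz": 0, "gripper": -1}, {"rx": 0, "ry": 0, "rz": 0, "dx": 0, "dy": 0, "dz": 0, "gripper": -1}, {"rx": 0, "ry": 0, "rz": 0, "dx": 0, "dy": 0, "dz": 0, "gripper": -1}])

```text
clock: 22.52
tcp_pos: [0.5213, 0.2667, 0.2267]
orientation: [-0.055, -3.141, 0.0]
contact_force: [0.3, 0.6, -2.1]
grip_width: 0.0085
gripper_force: 58.7
```

Run:
```python
from h import *
o=r.get_obs();R=cv2.Rodrigues(o["orientation"])[0]
w=r.grab_frame("wrist");cv2.imwrite("pics/w9.png",w)
print(o["clock"],o["tcp_pos"].round(4),"ty heading",np.degrees(np.arctan2(R[1,1],R[0,1])),R[2].round(4),o["contact_force"].round(1),o["joints"].round(2))
# has the gauge turned in the grip? compare its patch with the one seen after lifting
a=cv2.imread("pics/w3.png");
for n in("w7","w8","w9"):
    b=cv2.imread(f"pics/{n}.png");T=a[165:270,240:330]
    m=cv2.matchTemplate(b[140:300,215:360],T,cv2.TM_CCOEFF_NORMED);q=cv2.minMaxLoc(m);print(n,round(q[1],2),q[3][0]+215-240,q[3][1]+140-165)
```

```text
22.525 [0.5213 0.2667 0.2267] ty heading 87.98872470335523 [ 0.e+00 -1.e-04 -1.e+00] [ 0.3  0.6 -2.1] [-0.82  0.37  0.31  1.82 -0.13  0.98  1.08]
w7 0.45 0 0
w8 0.68 0 0
w9 0.67 0 0
```

Request:
step_arm(moves=[{"rx": 0, "ry": 0, "rz": 0, "dx": 0, "dy": 0, "dz": 0, "gripper": -1}, {"rx": 0, "ry": 0, "rz": 0, "dx": 0, "dy": 0, "dz": 0, "gripper": -1}, {"rx": 0, "ry": 0, "rz": 0, "dx": 0, "dy": 0, "dz": 0, "gripper": -1}, {"rx": 0, "ry": 0, "rz": 0, "dx": 0, "dy": 0, "dz": 0, "gripper": -1}, {"rx": 0, "ry": 0, "rz": 0, "dx": 0, "dy": 0, "dz": 0, "gripper": -1}, {"rx": 0, "ry": 0, "rz": 0, "dx": 0, "dy": 0, "dz": 0, "gripper": -1}, {"rx": 0, "ry": 0, "rz": 0, "dx": 0, "dy": 0, "dz": 0, "gripper": -1}, {"rx": 0, "ry": 0, "rz": 0, "dx": 0, "dy": 0, "dz": 0, "gripper": -1}, {"rx": 0, "ry": 0, "rz": 0, "dx": 0, "dy": 0, "dz": 0, "gripper": -1}, {"rx": 0, "ry": 0, "rz": 0, "dx": 0, "dy": 0, "dz": 0, "gripper": -1}, {"rx": 0, "ry": 0, "rz": 0, "dx": 0, "dy": 0, "dz": 0, "gripper": -1}, {"rx": 0, "ry": 0, "rz": 0, "dx": 0, "dy": 0, "dz": 0, "gripper": -1}, {"rx": 0, "ry": 0, "rz": 0, "dx": 0, "dy": 0, "dz": 0, "gripper": -1}])

```text
clock: 24.2
tcp_pos: [0.5214, 0.2667, 0.2267]
orientation: [0.054, 3.141, 0.0]
contact_force: [-0.1, -0.3, -2.1]
grip_width: 0.0086
gripper_force: 58.7
```

Request:
step_arm(moves=[{"rx": 0, "ry": 0, "rz": 0, "dx": 0, "dy": -12, "dz": 0, "gripper": -1}, {"rx": 0, "ry": 0, "rz": 0, "dx": 0, "dy": -26, "dz": 0, "gripper": -1}, {"rx": 0, "ry": 0, "rz": 0, "dx": 0, "dy": -26, "dz": -3, "gripper": -1}, {"rx": 0, "ry": 0, "rz": 0, "dx": 0, "dy": -26, "dz": -4, "gripper": -1}, {"rx": 0, "ry": 0, "rz": 0, "dx": 0, "dy": -26, "dz": -4, "gripper": -1}, {"rx": 0, "ry": 0, "rz": 0, "dx": 0, "dy": -26, "dz": -4, "gripper": -1}, {"rx": 0, "ry": 0, "rz": 0, "dx": 0, "dy": -12, "dz": 0, "gripper": -1}, {"rx": 0, "ry": 0, "rz": 5.3, "dx": 0, "dy": 0, "dz": 0, "gripper": -1}, {"rx": 0, "ry": 0, "rz": 10, "dx": 0, "dy": 0, "dz": 0, "gripper": -1}, {"rx": 0, "ry": 0, "rz": 10, "dx": 0, "dy": 0, "dz": 0, "gripper": -1}, {"rx": 0, "ry": 0, "rz": 10, "dx": 0, "dy": 0, "dz": 0, "gripper": -1}, {"rx": 0, "ry": 0, "rz": 10, "dx": 0, "dy": 0, "dz": 0, "gripper": -1}, {"rx": 0, "ry": 0, "rz": 10, "dx": 0, "dy": 0, "dz": 0, "gripper": -1}, {"rx": 0, "ry": 0, "rz": 10, "dx": 0, "dy": 0, "dz": 0, "gripper": -1}, {"rx": 0, "ry": 0, "rz": 10, "dx": 0, "dy": 0, "dz": 0, "gripper": -1}, {"rx": 0, "ry": 0, "rz": 10, "dx": 0, "dy": 0, "dz": 0, "gripper": -1}, {"rx": 0, "ry": 0, "rz": 10, "dx": 0, "dy": 0, "dz": 0, "gripper": -1}, {"rx": 0, "ry": 0, "rz": 5.3, "dx": 0, "dy": 0, "dz": 0, "gripper": -1}, {"rx": 0, "ry": 0, "rz": 0, "dx": 0, "dy": 0, "dz": 0, "gripper": -1}, {"rx": 0, "ry": 0, "rz": 0, "dx": 0, "dy": 0, "dz": 0, "gripper": -1}])

```text
clock: 26.7
tcp_pos: [0.516, 0.1126, 0.2416]
orientation: [-2.449, -1.967, 0.0]
contact_force: [-0.1, 0.9, -1.7]
grip_width: 0.0088
gripper_force: 58.5
```

Run:
```python
from h import *
o=r.get_obs();R=cv2.Rodrigues(o["orientation"])[0]
print(o["clock"],o["tcp_pos"].round(4),"ty heading",np.degrees(np.arctan2(R[1,1],R[0,1])),R[2].round(4),o["joints"].round(2))
print(1e3*(R.T@(np.array([.5432,-.1308,.2416])-o["tcp_pos"])))
```

```text
26.7 [0.516  0.1126 0.2416] ty heading -12.456857816376166 [ 1.e-04 -2.e-04 -1.e+00] [-0.91  0.29  0.7   1.95 -0.23  0.98 -0.32]
[-2.31805324e+02  7.91080111e+01 -1.54073850e-02]
```

Request:
step_arm(moves=[{"rx": 0, "ry": 0, "rz": 0.2, "dx": -14.5, "dy": 4.9, "dz": 0, "gripper": -1}, {"rx": 0, "ry": 0, "rz": 0, "dx": -29, "dy": 9.9, "dz": 0, "gripper": -1}, {"rx": 0, "ry": 0, "rz": 0, "dx": -29, "dy": 9.9, "dz": 0, "gripper": -1}, {"rx": 0, "ry": 0, "rz": 0, "dx": -29, "dy": 9.9, "dz": 0, "gripper": -1}, {"rx": 0, "ry": 0, "rz": 0, "dx": -29, "dy": 9.9, "dz": 0, "gripper": -1}, {"rx": 0, "ry": 0, "rz": 0, "dx": -29, "dy": 9.9, "dz": 0, "gripper": -1}, {"rx": 0, "ry": 0, "rz": 0, "dx": -29, "dy": 9.9, "dz": 0, "gripper": -1}, {"rx": 0, "ry": 0, "rz": 0, "dx": -29, "dy": 9.9, "dz": 0, "gripper": -1}, {"rx": 0, "ry": 0, "rz": 0, "dx": -14.3, "dy": 4.9, "dz": 0, "gripper": -1}, {"rx": 0, "ry": 0, "rz": 0, "dx": 0, "dy": 0, "dz": 0, "gripper": -1}, {"rx": 0, "ry": 0, "rz": 0, "dx": 0, "dy": 0, "dz": 0, "gripper": -1}, {"rx": 0, "ry": 0, "rz": 0, "dx": 0, "dy": 0, "dz": 0, "gripper": -1}])

```text
clock: 28.2
tcp_pos: [0.5422, -0.1294, 0.2415]
orientation: [-2.452, -1.963, -0.0]
contact_force: [0.2, -0.2, -1.8]
grip_width: 0.0086
gripper_force: 58.6
```

Run:
```python
from h import *
o=r.get_obs();R=cv2.Rodrigues(o["orientation"])[0]
w=r.grab_frame("wrist");cv2.imwrite("pics/w10.png",w)
print(o["clock"],o["tcp_pos"].round(4),"ty heading",np.degrees(np.arctan2(R[1,1],R[0,1])),R[2].round(4),o["contact_force"])
print(1e3*(R.T@(np.array([.5432,-.1308,.1455])-o["tcp_pos"])))
a=cv2.imread("pics/w3.png");print(np.abs(a.astype(int)-w).max(2)[160:330,230:340].mean())
```

```text
28.2 [ 0.5422 -0.1294  0.2415] ty heading -12.63887520897397 [ 6.e-04 -5.e-04 -1.e+00] [ 0.17444377 -0.1646854  -1.83609373]
[-1.23838309  1.35631467 96.03614952]
6.682620320855615
```

Everything is aligned, so I'll correct by (−1.2, +1.4) mm and lower gently.

Request:
step_arm(moves=[{"rx": 0, "ry": 0, "rz": 0, "dx": -1.2, "dy": 1.4, "dz": 6, "gripper": -1}, {"rx": 0, "ry": 0, "rz": 0, "dx": 0, "dy": 0, "dz": 12, "gripper": -1}, {"rx": 0, "ry": 0, "rz": 0, "dx": 0, "dy": 0, "dz": 14, "gripper": -1}, {"rx": 0, "ry": 0, "rz": 0, "dx": 0, "dy": 0, "dz": 14, "gripper": -1}, {"rx": 0, "ry": 0, "rz": 0, "dx": 0, "dy": 0, "dz": 14, "gripper": -1}, {"rx": 0, "ry": 0, "rz": 0, "dx": 0, "dy": 0, "dz": 12, "gripper": -1}, {"rx": 0, "ry": 0, "rz": 0, "dx": 0, "dy": 0, "dz": 9, "gripper": -1}, {"rx": 0, "ry": 0, "rz": 0, "dx": 0, "dy": 0, "dz": 6, "gripper": -1}, {"rx": 0, "ry": 0, "rz": 0, "dx": 0, "dy": 0, "dz": 3, "gripper": -1}, {"rx": 0, "ry": 0, "rz": 0, "dx": 0, "dy": 0, "dz": 2, "gripper": -1}, {"rx": 0, "ry": 0, "rz": 0, "dx": 0, "dy": 0, "dz": 0, "gripper": -1}, {"rx": 0, "ry": 0, "rz": 0, "dx": 0, "dy": 0, "dz": 0, "gripper": -1}])

```text
clock: 29.75
tcp_pos: [0.5434, -0.1323, 0.1499]
orientation: [2.454, 1.961, 0.001]
contact_force: [0.2, -1.5, -1.8]
grip_width: 0.0086
gripper_force: 58.6
```

Run:
```python
from h import *
o=r.get_obs();R=cv2.Rodrigues(o["orientation"])[0]
print(1e3*(R.T@(np.array([.5432,-.1308,.1455])-o["tcp_pos"])),o["contact_force"])
```

```text
[ 1.38052877 -0.49625373  4.43537522] [ 0.24607117 -1.50631487 -1.84590532]
```

Request:
step_arm(moves=[{"rx": 0, "ry": 0, "rz": 0, "dx": 1.2, "dy": -0.4, "dz": 1.5, "gripper": -1}, {"rx": 0, "ry": 0, "rz": 0, "dx": 0, "dy": 0, "dz": 1, "gripper": -1}, {"rx": 0, "ry": 0, "rz": 0, "dx": 0, "dy": 0, "dz": 0, "gripper": -1}, {"rx": 0, "ry": 0, "rz": 0, "dx": 0, "dy": 0, "dz": 0, "gripper": -1}])

```text
clock: 30.25
tcp_pos: [0.5431, -0.1311, 0.1472]
orientation: [-2.455, -1.961, 0.0]
contact_force: [-0.3, 0.6, -1.9]
grip_width: 0.0084
gripper_force: 58.6
```

Request:
step_arm(moves=[{"rx": 0, "ry": 0, "rz": 0, "dx": 0, "dy": 0, "dz": 0.8, "gripper": -1}, {"rx": 0, "ry": 0, "rz": 0, "dx": 0, "dy": 0, "dz": 0, "gripper": -1}, {"rx": 0, "ry": 0, "rz": 0, "dx": 0, "dy": 0, "dz": 0, "gripper": -1}])

```text
clock: 30.62
tcp_pos: [0.5431, -0.131, 0.1464]
orientation: [2.455, 1.961, -0.0]
contact_force: [0.7, 0.4, -1.7]
grip_width: 0.0083
gripper_force: 58.6
```

Request:
step_arm(moves=[{"rx": 0, "ry": 0, "rz": 0, "dx": 0, "dy": 0, "dz": 0.8, "gripper": -1}, {"rx": 0, "ry": 0, "rz": 0, "dx": 0, "dy": 0, "dz": 0, "gripper": -1}, {"rx": 0, "ry": 0, "rz": 0, "dx": 0, "dy": 0, "dz": 0, "gripper": -1}])

```text
clock: 31.0
tcp_pos: [0.5433, -0.1309, 0.1458]
orientation: [2.454, 1.961, 0.001]
contact_force: [-0.3, 0.5, 0.1]
grip_width: 0.0084
gripper_force: 58.9
```

Request:
step_arm(moves=[{"rx": 0, "ry": 0, "rz": 0, "dx": 0, "dy": 0, "dz": 0.4, "gripper": -1}, {"rx": 0, "ry": 0, "rz": 0, "dx": 0, "dy": 0, "dz": 0, "gripper": -1}, {"rx": 0, "ry": 0, "rz": 0, "dx": 0, "dy": 0, "dz": 0, "gripper": -1}], grip_force=20)

```text
clock: 31.38
tcp_pos: [0.5434, -0.1309, 0.1455]
orientation: [2.454, 1.961, 0.001]
contact_force: [-0.2, 0.8, 4.1]
grip_width: 0.0081
gripper_force: 59.4
```

Request:
step_arm(moves=[{"rx": 0, "ry": 0, "rz": 0, "dx": 0, "dy": 0, "dz": 0, "gripper": -0.7}, {"rx": 0, "ry": 0, "rz": 0, "dx": 0, "dy": 0, "dz": 0, "gripper": -0.5}, {"rx": 0, "ry": 0, "rz": 0, "dx": 0, "dy": 0, "dz": 0, "gripper": -0.2}, {"rx": 0, "ry": 0, "rz": 0, "dx": 0, "dy": 0, "dz": 0, "gripper": 0.3}, {"rx": 0, "ry": 0, "rz": 0, "dx": 0, "dy": 0, "dz": 0, "gripper": 1}, {"rx": 0, "ry": 0, "rz": 0, "dx": 0, "dy": 0, "dz": 0, "gripper": 1}, {"rx": 0, "ry": 0, "rz": 0, "dx": 0, "dy": 0, "dz": 0, "gripper": 1}, {"rx": 0, "ry": 0, "rz": 0, "dx": 0, "dy": 0, "dz": 0, "gripper": 1}])

```text
clock: 32.38
tcp_pos: [0.5431, -0.131, 0.1452]
orientation: [-2.454, -1.961, -0.0]
contact_force: [-1.0, -0.4, 0.2]
grip_width: 0.0853
gripper_force: 0.0
```

Request:
step_arm(moves=[{"rx": 0, "ry": 0, "rz": 0, "dx": 0, "dy": 0, "dz": -10, "gripper": 1}, {"rx": 0, "ry": 0, "rz": 0, "dx": 0, "dy": 0, "dz": -20, "gripper": 1}, {"rx": 0, "ry": 0, "rz": 0, "dx": 0, "dy": 0, "dz": -30, "gripper": 1}, {"rx": 0, "ry": 0, "rz": 0, "dx": 0, "dy": 0, "dz": -30, "gripper": 1}, {"rx": 0, "ry": 0, "rz": 0, "dx": 0, "dy": 0, "dz": -30, "gripper": 1}, {"rx": 0, "ry": 0, "rz": 0, "dx": 0, "dy": 0, "dz": -22, "gripper": 1}, {"rx": 0, "ry": 0, "rz": 0, "dx": 0, "dy": 0, "dz": 0, "gripper": 1}, {"rx": 0, "ry": 0, "rz": 0, "dx": 0, "dy": 0, "dz": 0, "gripper": 1}])

```text
clock: 33.38
tcp_pos: [0.5427, -0.1308, 0.2868]
orientation: [-2.454, -1.961, 0.0]
contact_force: [-0.4, 0.5, -0.6]
grip_width: 0.0854
gripper_force: 0.0
```

Run:
```python
from h import *
o=r.get_obs();w=r.grab_frame("wrist");c=cam("wrist");s=r.grab_frame("scene");cv2.imwrite("pics/w11.png",w);cv2.imwrite("pics/s11.png",s)
print(o["clock"],o["tcp_pos"].round(4))
a=cv2.imread("pics/w1.png");T=a[140:240,245:320];m=cv2.matchTemplate(w[110:270,215:350],T,cv2.TM_CCOEFF_NORMED);q=cv2.minMaxLoc(m);print("wrist shift",q[3][0]+215-245,q[3][1]+110-140,round(q[1],3))
a=cv2.imread("pics/scene0.png")
for n,(x,y,ww,h) in {"large":(165,180,45,40),"mid":(148,176,20,26),"far":(126,166,20,26)}.items():
    T=a[y:y+h,x:x+ww];q=cv2.minMaxLoc(cv2.matchTemplate(s[y-8:y+h+8,x-8:x+ww+8],T,cv2.TM_CCOEFF_NORMED));print(n,q[3][0]-8,q[3][1]-8,round(q[1],3))
g=w.min(2)[195:220,265:295];M=(g>240).astype(np.uint8);n,l,st,ce=cv2.connectedComponentsWithStats(M);print(st[1:].tolist(),ce[1:]+[265,195])
d=(np.abs(a.astype(int)-s).max(2)>50)
for y in range(140,420,20):print(y,"".join("#" if d[y:y+20,x:x+20].mean()>.25 else "." for x in range(80,560,20)))
```

```text
33.375 [ 0.5427 -0.1308  0.2868]
wrist shift -1 -1 0.975
large 0 0 0.814
mid 0 0 0.791
far 0 0 0.998
[[6, 4, 15, 14, 151]] [[277.68874172 205.62251656]]
140 ........#..............#
160 .......####.............
180 ......##.##.............
200 ...##.##.###............
220 ..#........####.........
240 .###.........#####......
260 ###.............###.#...
280 #.......................
300 ........................
320 ........................
340 ........................
360 ........................
380 ........................
400 ........................
```

The gauge is back in its slot: the template match is 0.975, the shift is within 1 px, and the bystanders haven't moved. Handing in.

```bash
python3 -c "
from bench import r
print(r.hand_in())"
```

```text
the job is handed in; nothing more can be done
None
```

The job is handed in (33 s of the 72 s used): the gauge was pressed about 8 mm in on the steel block, held still for over a second with dial, clamp-screw edge and back to the lens, and put back in its slot as it was, with the verdict not reported back to me.

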